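# Latch the amber curing-well shutter open

## Robot

A 6-joint arm with a two-finger parallel gripper is mounted at the origin on the work surface. World frame = base frame: x ahead of the robot, y to its left, z up, the work surface at z = 0. Lengths are in mm, angles in rad, forces in N, time in s.
With the tool pointing down it reaches from about 275 to 975 mm from the base axis. Payload 8.4 kg.
Tool frame: the origin (TCP) lies where the fingers leave the gripper's body, on its centre line; the fingertips stand 88 mm ahead of it and the grasp point (between the pads) lies 69 mm ahead of it; z points along the fingers, y is the line along which they close (so a half turn about z gives the same grasp; the last joint's range is limited). The gripper opens to 92 mm and grips with 3 to 60 N. Pads are 20 mm wide; open, the fingers measure 128 mm over their backs; the gripper's body (75 mm by 189 mm) begins 69 mm behind the grasp point.
Start: joints at [-1.188, 0.353, 1.633, -0, 1.155, -0.002], TCP at [234.608, -579.299, 302.683] pointing down, gripper open.
Joint ranges: [-2.63, 2.63], [-0.92, 2.1], [0.06, 2.66], [-1.3, 4.44], [0, 2.69], [-3.02, 3.02]. Speed limits (rad/s): [2.22, 2.22, 2.79, 3.14, 3.14, 3.14].

## Interface

Orientations are given as a unit quaternion [x, y, z, w].
In Python, from cell import env gives the robot as it stands. The module is installed in compiled form; this text tells all that it offers. Calls block until the motion is done:
- env.move_ptp(position, orientation): joint-space move of the TCP to a pose.
- env.move_l(position, attitude=None, v=150, f_stop=None): straight line of the TCP; attitude=None keeps the orientation; v is the mean speed in mm/s. With f_stop (N) it stops when the force on the tool has changed by that much, and returns True; else False.
- env.move_joints(angles): joint-space move.
- env.move_gripper(opening): opening from 0.0 (shut) to 1.0 (fully open); the grip force is fixed at half the most; returns when the fingers have stopped.
- env.dwell(seconds).
- env.inverse_kinematics(position, orientation): joint angles nearest the present ones, or None.
- env.get_image(name): name is "side" or "top"; returns a dict with "frame" (480x640x3 uint8, red, green, blue), "fx", "fy", "cx", "cy" (pixels), "dist" ([k1, k2, p1, p2, k3] as OpenCV has them; the pictures are not rectified), "T" (4x4, takes a point from camera to world coordinates). Camera axes: x right, y down, z forward; pixel columns grow to the right and rows downward; lengths in mm; the calibration is good to about 2 mm. A picture is of the moment at which its call begins. There is no depth.
A pose or a line that the arm cannot do raises env.MotionError and nothing moves.
- env.job_done(): hands the job in; it is judged then, once.
Readings, each from a call of its own:
- env.read_time_s(): time.
- env.read_qpos(): joint angles.
- env.read_qd(): joint speeds.
- env.read_joint_torque(): joint torques, N m.
- env.read_ee_pos(): TCP position.
- env.read_orientation(): TCP orientation.
- env.read_contact_force(): force on the tool from outside, world axes, zero at the start.
- env.read_ft_torque(): the same for the moment, N m.
- env.read_opening(): opening from 0.0 (shut) to 1.0 (fully open).
- env.read_finger_force(): force on a finger pad.
Only numpy, scipy, OpenCV 4.12 (cv2) and the standard library are available. Lean on these libraries where they do the work, as an engineer would, in place of code of your own. Each camera call takes 0.05 s, during which the arm holds its last target. There are 200 camera calls.

## Task

Get the curing well with the amber shutter open and keep it open for loading: take the black knob on its arm, swing the shutter open against its spring until it is past the red catch, hold it there and push the knob fully down so that its pin drops behind the catch, then let go. Leave the grey shutter shut.

Things in the scene. Friction and masses are not known exactly. Their poses are not given: they have to be found in the camera images.
- amber_knob (a point): Centre (half-way up) of the black upright round knob, 26 mm across, 40 mm tall, amber band near its top, at the end of the amber shutter arm, 140 mm from the pivot. Up at the start: centre 136 mm above the table, underside 28 mm above the arm. It heads a 10 mm steel pin through the arm, pushes down 18 mm (until 10 mm above the arm) and stays where put (3 N friction). Grasp its sides from above.
- amber_pivot (a point): Point on the amber shutter's upright hinge axis, 136 mm above the table, level with the raised knob's centre and 10 mm above the sprung hinge post. Fixed to the white housing (220 x 250 mm, 60 mm tall); axes are the housing's: x to its back (away from the robot at yaw 0), z up. The housing's centre is 75 mm along -x. Shut, the arm points 143 degrees counter-clockwise from x, seen from above.
- amber_catch (a point): Middle of the top face of the red catch, a block 10 mm thick along the pin's path, 30 mm across it and 12 mm tall, fixed on the housing's deck 140 mm from the amber pivot, 72 mm above the table. It stands at shutter angle 1.13 rad. The raised pin's foot passes 9 mm above it; pushed down, the foot is 10 mm below its top.
- amber_shutter (a joint): Arm angle, rad: 0 shut, growing counter-clockwise seen from above (knob goes left to right for the robot), stop at 1.45. A torsion spring always pulls it back to 0: 1.7 N at the knob when shut, 4.8 N at the stop. The pin goes down freely behind the catch between 1.21 and 1.45; aim for 1.33. Let go with the pin down, the arm springs back until the pin rests on the catch at about 1.20.
- amber_plunger (a joint): How far the amber shutter's knob and pin are pushed down, in m: 0 up, 0.018 fully down.
- grey_shutter (a joint): Angle of the other, grey shutter in rad: 0 shut. It is built the same, with a grey band on its black knob, in a like white housing beside the amber one. It is to stay shut.

How it is judged (in metres and radians):
At the end, for the whole second after the job is handed in: The amber shutter stands open at rest (beyond 1.1 rad) on its catch with its knob pushed down (more than 12 mm of 18 mm), let go, and the grey shutter is shut (below 0.1 rad) (value of joint amber_shutter above 1.1 rad and value of joint amber_plunger above 0.012 m and velocity of joint amber_shutter between -0.05 and 0.05 rad/s and value of joint grey_shutter below 0.1 rad); the robot touches nothing.
It fails at once if the grey shutter is swung open (beyond 0.15 rad) (value of joint grey_shutter above 0.15 rad).
It also fails if it takes over 35 s, if anything falls off the work surface, if the arm or the gripper's body presses on something with over 40 N, if the wrist force passes 120 N, or if a joint passes its speed limit or range.

## Working session

There is one attempt and no reset: what is moved stays moved. The work goes in short steps, each a Python script; the robot and the scene stay as the last script left them, time stands still between calls to the robot, and variables do not carry over. Pictures are saved under pics/ and viewed, at most 10 in all, crops included, and the job is handed in when it is done.

```bash
mkdir -p pics; python3 - <<'E'
from cell import env
import cv2,numpy as np
for n in("top","side"):
    d=env.get_image(n); cv2.imwrite(f"pics/{n}0.png",d["frame"][:,:,::-1]); np.save(f"{n}0.npy",d,allow_pickle=True)
    print(n,d["fx"],d["fy"],d["cx"],d["cy"],d["dist"],np.round(d["T"],3).tolist())
print(env.read_time_s(),env.read_orientation())
E
```

```text
top 435.75304067011507 435.75304067011507 322.32222083095104 244.93338879890914 [-0.05991147  0.          0.          0.          0.        ] [[-0.01, -0.98, 0.2, 416.478], [-1.0, 0.009, -0.002, -13.042], [0.0, -0.2, -0.98, 844.977], [0.0, 0.0, 0.0, 1.0]]
side 435.47749947679176 435.47749947679176 311.665421311279 236.72983128044802 [-0.04858984  0.          0.          0.          0.        ] [[-0.966, -0.195, 0.17, 470.728], [-0.258, 0.688, -0.678, 486.931], [0.015, -0.699, -0.715, 659.511], [0.0, 0.0, 0.0, 1.0]]
0.1 [ 9.81547329e-01  1.91218345e-01 -1.15808849e-04 -6.10175455e-04]
```

View pics/top0.png

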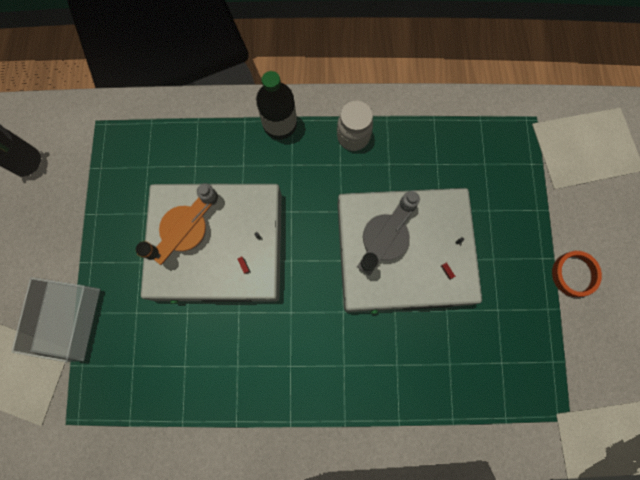

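View pics/side0.png

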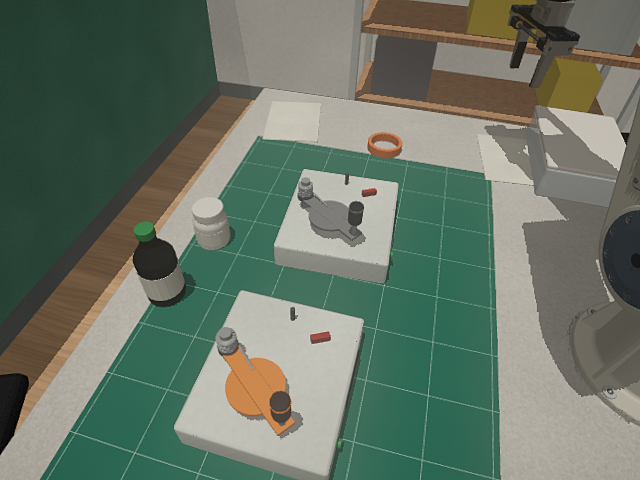

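The top view shows the amber knob near (147,250), pivot post (207,190) and red catch (244,265). In the side view they are at (281,405), (228,338) and (320,337). The grey unit is the right-hand or far one. Next I'll segment these and cast rays.

```bash
cat > h.py <<'E'
import numpy as np,cv2
def ray(d,uv):
    K=np.array([[d["fx"],0,d["cx"]],[0,d["fy"],d["cy"]],[0,0,1]])
    p=cv2.undistortPoints(np.array([[uv]],float),K,np.array(d["dist"],float))[0,0]
    T=np.array(d["T"]); return T[:3,3],T[:3,:3]@np.array([p[0],p[1],1])
def onz(d,uv,z):
    o,r=ray(d,uv); return o+r*(z-o[2])/r[2]
def tri(d1,u1,d2,u2):
    A=[];b=[]
    for d,u in((d1,u1),(d2,u2)):
        o,r=ray(d,u); r=r/np.linalg.norm(r); P=np.eye(3)-np.outer(r,r); A.append(P);b.append(P@o)
    return np.linalg.lstsq(np.vstack(A),np.hstack(b),rcond=None)[0]
def blob(mask,roi):
    x0,y0,x1,y1=roi; m=np.zeros(mask.shape,np.uint8); m[y0:y1,x0:x1]=mask[y0:y1,x0:x1]
    c=max(cv2.findContours(m,cv2.RETR_EXTERNAL,cv2.CHAIN_APPROX_NONE)[0],key=cv2.contourArea)
    M=cv2.moments(c); return c,(M["m10"]/M["m00"],M["m01"]/M["m00"])
E
python3 - <<'E'
from h import *
t=np.load("top0.npy",allow_pickle=True).item(); s=np.load("side0.npy",allow_pickle=True).item()
def hsv(d): return cv2.cvtColor(d["frame"],cv2.COLOR_RGB2HSV)
H=[hsv(t),hsv(s)]
red=[((h[...,0]<6)|(h[...,0]>172))&(h[...,1]>130)&(h[...,2]>60) for h in H]
rt=blob(red[0],(225,250,260,280))[1]; rs=blob(red[1],(300,325,340,350))[1]
C=tri(t,rt,s,rs); print("catch",rt,rs,C,onz(t,rt,70),onz(s,rs,70))
white=(H[0][...,1]<60)&(H[0][...,2]>110)
c,_=blob(cv2.morphologyEx(white.astype(np.uint8),cv2.MORPH_OPEN,np.ones((3,3))),(125,170,290,310))
r=cv2.minAreaRect(cv2.convexHull(c)); ap=cv2.approxPolyDP(cv2.convexHull(c),8,True)[:,0]
print("corners",[(tuple(p.tolist()),onz(t,p,60).round(1)) for p in ap])
def crop(d,x,y): return cv2.resize(d["frame"][y:y+75,x:x+100],None,fx=4,fy=4,interpolation=cv2.INTER_CUBIC)
im=np.vstack([np.hstack([crop(t,120,180),crop(t,180,205)]),np.hstack([crop(s,240,370),crop(s,190,310)])])
cv2.imwrite("pics/c.png",cv2.convertScaleAbs(im[:,:,::-1],alpha=1.6))
E
```

```text
catch (242.99166666666667, 264.7361111111111) (319.7027027027027, 335.3918918918919) [541.83098599 129.40168938  66.04112042] [539.31259263 128.71031005  70.        ] [543.22517772 131.53757155  70.        ]
corners [((277, 185), array([693.1,  70.2,  60. ])), ((274, 297), array([481.7,  73.2,  60. ])), ((141, 296), array([484.9, 315.5,  60. ])), ((144, 259), array([553.1, 314.7,  60. ])), ((212, 184), array([696.7, 194.1,  60. ]))]
```

View pics/c.png

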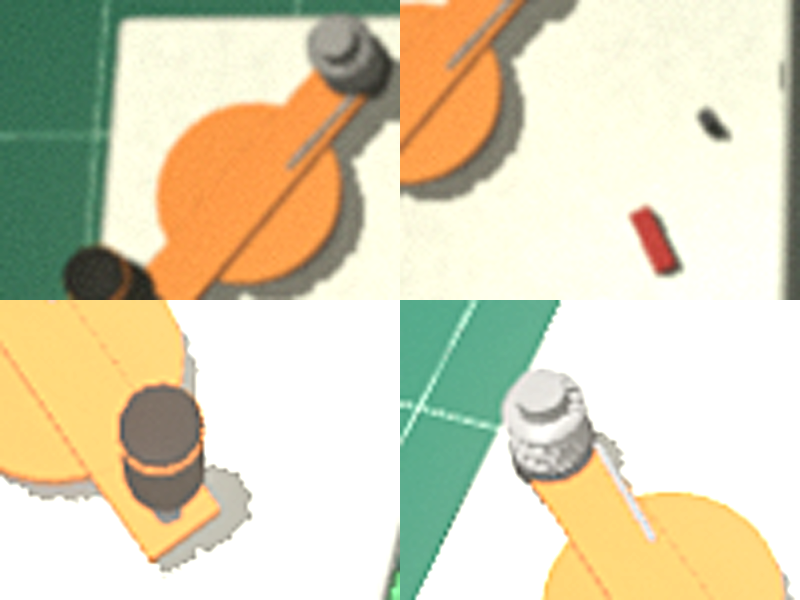

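The crops show the knob's top disc at top-view (143.6,248.7) and side-view (280,400.5). The post's cap is at top-view (203,190) and side-view (227.5,332.5). I'll triangulate both and check them against the known sizes.

```bash
python3 - <<'E'
from h import *
t=np.load("top0.npy",allow_pickle=True).item(); s=np.load("side0.npy",allow_pickle=True).item()
K=tri(t,(143.6,248.7),s,(280,400.5)); P=tri(t,(203,190),s,(227.5,332.5)); C=tri(t,(243,264.7),s,(319.7,335.4))
K2=(onz(t,(143.6,248.7),156)+onz(s,(280,400.5),156))/2
P2=(onz(t,(203,190),126)+onz(s,(227.5,332.5),126))/2
C2=(onz(t,(243,264.7),70)+onz(s,(319.7,335.4),70))/2
print(K,P,C);print(K2,P2,C2)
print(onz(t,(203,190),126),onz(s,(227.5,332.5),126),onz(t,(143.6,248.7),156),onz(s,(280,400.5),156))
for Q in(K2,C2):
    v=(Q-P2)[:2]; print(np.hypot(*v),np.degrees(np.arctan2(v[1],v[0])))
from cell import env
print(env.read_qpos())
E
```

```text
[556.11855454 279.55796419 148.81475363] [664.16928362 193.28377492 121.45139642] [541.86850887 129.39426273  66.01039563]
[554.79140236 279.41113814 156.        ] [662.57345781 193.84544944 126.        ] [541.30198664 130.12483557  70.        ]
[662.37219267 191.96074677 126.        ] [662.77472295 195.7301521  126.        ] [553.36985238 276.4845738  156.        ] [556.21295234 282.33770249 156.        ]
137.61707220199858 141.55474947428178
136.99301570027532 -152.28086700079731
[-1.18842253e+00  3.53569247e-01  1.63404242e+00  3.26591721e-06
  1.15522312e+00 -2.43408782e-03]
```

Pivot to knob measures 137.6 mm (should be 140), and knob to catch spans 1.155 rad (should be 1.13). The housing centre also agrees. I'll use pivot (663,193.5) and knob (553.5,279.3), with housing yaw about -0.8°. Next: move above the knob and check.

```bash
cat >> h.py <<'E'
P=np.array([663.,193.5]); PHI0=np.radians(142.2)
def quat(phi): return [np.cos(phi/2),np.sin(phi/2),0.,0.]
E
python3 - <<'E'
from h import *
from cell import env
for th in(0,.66,1.4):
    k=P+140*np.array([np.cos(PHI0+th),np.sin(PHI0+th)]); print(k,env.inverse_kinematics([*k,207],quat(PHI0+th)))
env.move_ptp([553.5,279.3,275],quat(PHI0))
print(env.read_time_s(),env.read_qpos().round(3),env.read_ee_pos())
im=[env.get_image(n)["frame"] for n in("top","side")]
im=np.hstack([cv2.resize(im[0][170:320,80:230],(400,400)),cv2.resize(im[1][280:480,180:380],(400,400))])
cv2.imwrite("pics/pre.png",im[:,:,::-1])
E
```

```text
[552.37829827 279.30698751] [ 4.65729568e-01  4.45627241e-01  1.72767020e+00 -4.44089210e-16
  9.68295211e-01 -4.45332302e-01]
[523.00000494 193.46282402] [ 3.51610638e-01  3.61410988e-01  1.86326733e+00 -4.44089210e-16
  9.16914332e-01 -1.21945123e+00]
[559.63947274  99.0722424 ] [ 1.72574130e-01  3.76127868e-01  1.84013722e+00 -4.44089210e-16
  9.25327569e-01 -2.13848774e+00]
3.3083 [ 0.464  0.372  1.671 -0.     1.098 -0.446] [553.81774752 278.67030751 275.03271856]
```

View pics/pre.png

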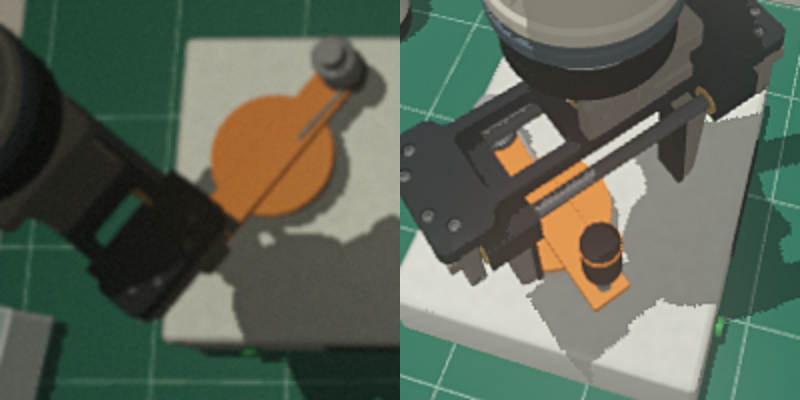

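In the side crop, the fingers at (525,275) and (683,175) straddle the knob at (600,245), closing tangentially. Next: descend, grip, and look at the forces.

```bash
python3 - <<'E'
from h import *
from cell import env
hit=env.move_l([553.5,279.3,207],v=80,f_stop=8)
print(hit,env.read_ee_pos())
if not hit:
    env.move_gripper(0.0)
    print(env.read_opening()*92,env.read_finger_force(),env.read_contact_force())
    f0=env.read_contact_force()
    for th in(.1,.2,.3):
        k=P+140*np.array([np.cos(PHI0+th),np.sin(PHI0+th)]); env.move_l([*k,207],quat(PHI0+th),v=60)
        print(th,env.read_ee_pos().round(1),env.read_contact_force().round(1),env.read_ft_torque().round(2),round(env.read_opening()*92,1))
print(env.read_time_s())
im=env.get_image("side")["frame"]
cv2.imwrite("pics/g.png",cv2.resize(im[260:480,160:420],(650,550))[:,:,::-1])
E
```

```text
False [553.78602393 279.44198719 207.44618699]
25.75546977496485 29.99979078769684 [ 0.67214407  1.68607974 -0.82015282]
0.1 [545.1 267.5 207.1] [ 5.7 -0.4 -4.2] [-0.04 -1.04  0.1 ] 25.7
0.2 [538.6 255.3 207.1] [ 5.8  0.3 -5.5] [-0.07 -1.18  0.05] 25.3
0.3 [533.2 242.6 207.1] [ 7.6  0.3 -5.1] [ 0.02 -1.41 -0.03] 26.0
6.575
```

View pics/g.png

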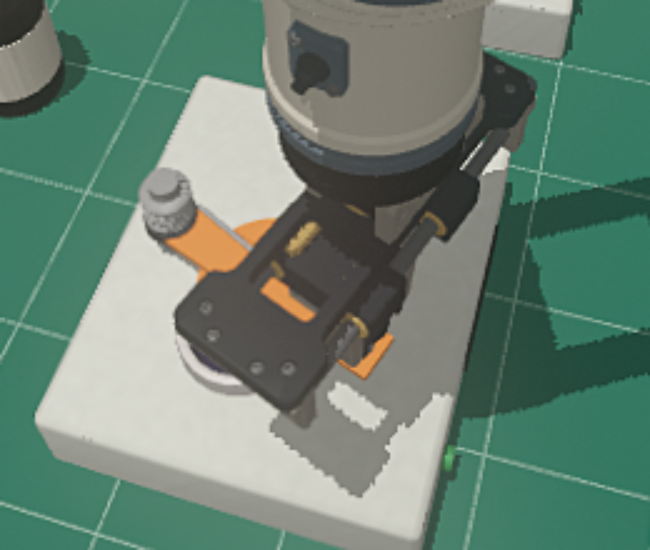

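The shutter is following the gripper: in the picture the arm has left its shut position and the knob is in the jaws. Forces are small, so I'll continue to 1.33.

```bash
python3 - <<'E'
from h import *
from cell import env
for th in np.linspace(.3,1.33,10)[1:]:
    k=P+139*np.array([np.cos(PHI0+th),np.sin(PHI0+th)]); env.move_l([*k,207],quat(PHI0+th),v=60)
    print(round(th,2),env.read_ee_pos().round(1),env.read_contact_force().round(1),round(env.read_opening()*92,1))
print(env.read_time_s())
for n,(a,b,c,d) in dict(top=(160,320,120,300),side=(260,440,200,400)).items():
    im=env.get_image(n)["frame"]; cv2.imwrite(f"pics/o_{n}.png",im[:,:,::-1])
a=cv2.imread("pics/o_top.png")[150:330,120:320]; b=cv2.imread("pics/o_side.png")[260:440,200:400]
cv2.imwrite("pics/o.png",np.hstack([cv2.resize(a,(400,360)),cv2.resize(b,(400,360))]))
E
```

```text
0.41 [529.  227.3 207.1] [ 5.3  1.2 -4. ] 25.6
0.53 [526.2 211.8 207.1] [ 6.2  1.8 -5. ] 25.4
0.64 [525.2 196.  207.1] [ 6.1  3.  -5.7] 25.5
0.76 [525.9 180.2 207.1] [ 5.8  2.4 -6.2] 25.7
0.87 [528.4 164.6 207.1] [ 6.2  3.3 -5.8] 25.5
0.99 [532.7 149.4 207.1] [ 6.2  4.4 -7. ] 25.6
1.1 [538.6 134.7 207.1] [ 6.4  5.6 -5.8] 25.3
1.22 [546.1 120.9 207.1] [ 5.3  4.8 -4.9] 25.7
1.33 [555.1 107.9 207.1] [ 4.3  5.3 -5. ] 25.5
10.375
```

View pics/o.png

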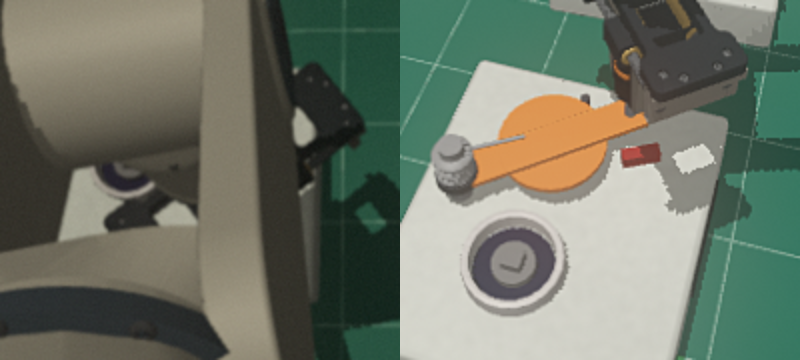

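The side crop shows the arm swung past the red catch (640,155), with the knob at about (625,75) held in the jaws. Next: push down, ease back towards the catch, and watch the forces.

```bash
python3 - <<'E'
from h import *
from cell import env
p=np.array(env.read_ee_pos())
h=env.move_l([p[0],p[1],186],v=30,f_stop=18)
print(h,env.read_ee_pos().round(1),env.read_contact_force().round(1),env.read_opening()*92)
for th in(1.29,1.25,1.22,1.19):
    k=P+139*np.array([np.cos(PHI0+th),np.sin(PHI0+th)]); h=env.move_l([*k,env.read_ee_pos()[2]],quat(PHI0+th),v=30,f_stop=8)
    print(th,h,env.read_ee_pos().round(1),env.read_contact_force().round(1))
    if h: break
print(env.read_time_s())
im=env.get_image("side")["frame"]; cv2.imwrite("pics/d.png",cv2.resize(im[260:410,200:400],(800,600))[:,:,::-1])
E
```

```text
True [555.5 108.2 188.7] [-2.1  0.7  9.2] 25.242507407493374
1.29 True [553.2 110.8 188.9] [-0.3  2.2  2.5]
11.3083
```

View pics/d.png

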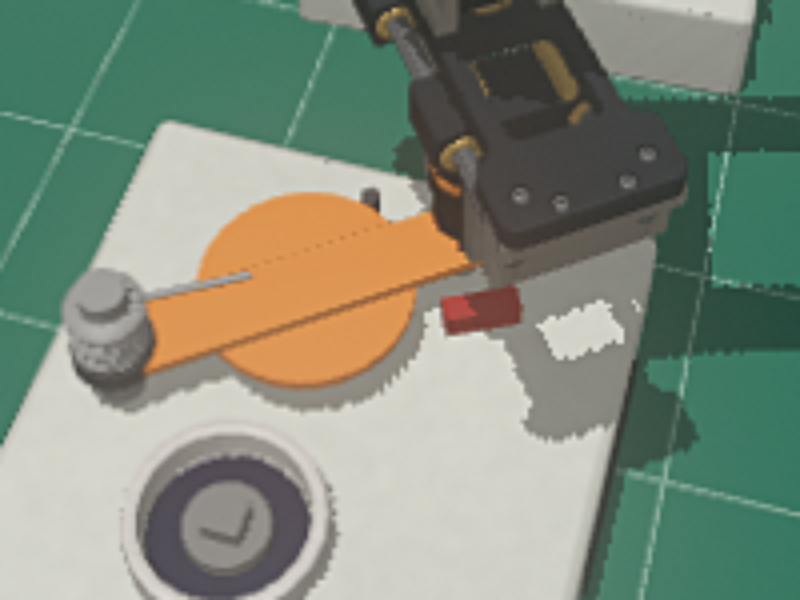

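The knob is down by 18.4 mm against its end stop, and the jaws are close above the arm. The early stop at 1.29 was only the vertical force easing. Next: ease to 1.23, release, lift clear and look.

```bash
python3 - <<'E'
from h import *
from cell import env
th=1.23; k=P+139*np.array([np.cos(PHI0+th),np.sin(PHI0+th)])
h=env.move_l([*k,188.8],quat(PHI0+th),v=30,f_stop=15); print(h,env.read_ee_pos().round(1),env.read_contact_force().round(1))
env.move_gripper(1.0); print(env.read_opening(),env.read_contact_force().round(1))
p=env.read_ee_pos(); print(env.move_l([p[0],p[1],300],v=100,f_stop=10),env.read_contact_force().round(1))
env.move_ptp([350,-350,320],quat(np.pi/2+np.arctan2(-350,350)))
print(env.read_time_s())
a=env.get_image("top")["frame"]; b=env.get_image("side")["frame"]
np.save("b.npy",b)
cv2.imwrite("pics/e.png",np.hstack([cv2.resize(a[160:320,120:520],(400,160)),np.zeros((160,400,3),np.uint8)])[:,:,::-1])
v=np.vstack([cv2.resize(a[150:330,120:520],(800,360)),np.hstack([cv2.resize(b[150:300,250:430],(288,240)),cv2.resize(b[280:430,200:400],(512,240))])])
cv2.imwrite("pics/f.png",v[:,:,::-1])
E
```

```text
False [547.2 119.1 189. ] [ 4.4  4.8 -0.9]
0.998527320954703 [0.2 0.5 1.4]
False [-0.8  0.1 -0.6]
16.0417
```

View pics/f.png

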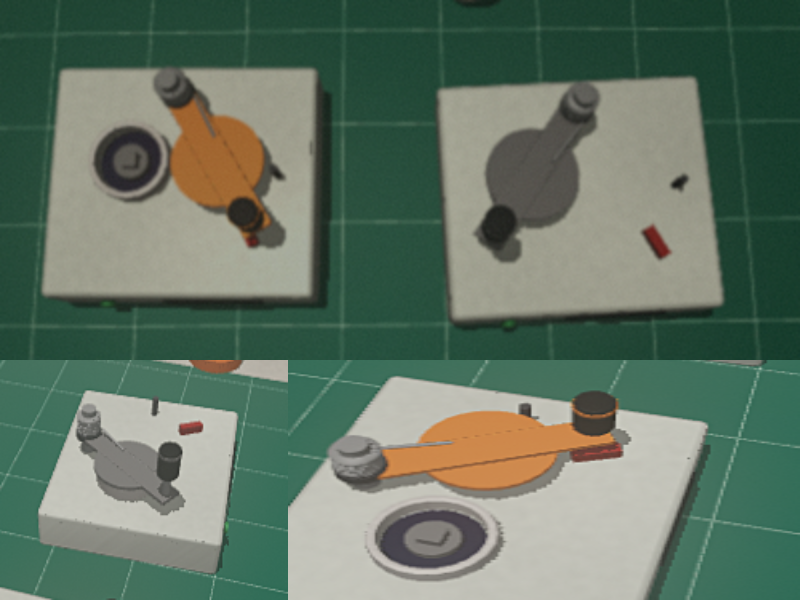

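The amber arm rests on the red catch at (595,452) with its knob down at (593,412). The well is open, the grey shutter is still shut, and the robot is clear, so I'll hand in.

```bash
python3 -c "
from cell import env
print(env.job_done())"
```

```text
the job is handed in; nothing more can be done
None
```

The amber shutter is open and resting on its catch with the knob pushed fully down and let go, the grey shutter is still shut, and the job was handed in at about 16 s of the 35 s allowed; the hand-in call returned no verdict.

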